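Lock the under-sink turntable with its wing nut

ROBOT

A 7-joint arm with a two-finger parallel gripper is mounted at the origin on the work surface. World frame = base frame: x ahead of the robot, y to its left, z up, the work surface at z = 0. Lengths are in m, angles in rad, forces in N, time in s.
With the tool pointing down it reaches from about 0.425 to 0.925 m from the base axis. Payload 6.8 kg.
Tool frame: the origin (TCP) lies on the centre line of the jaws, within the pads' length; the fingertips stand 14 mm ahead of it and the grasp point (between the pads) lies 5 mm behind it (r.tips_ahead is the distance from the TCP to the fingertips, in m); z points along the fingers, y is the line along which they close (so a half turn about z gives the same grasp; the last joint's range is limited). The gripper opens to 85 mm and grips with 20 to 120 N. Pads are 22 mm wide; open, the fingers measure 114 mm over their backs; the gripper's body (76 mm by 85 mm) begins 54 mm behind the grasp point. The pads swing forward as they close: fully open they stand 13 mm farther back than shut.
Start: joints at [-1.251, 0.477, 0.022, 1.555, -0.011, 1.109, -0.083], TCP at [0.28, 0.614, 0.245] pointing down, gripper open.
Joint ranges: [-2.96, 2.96], [-0.34, 2.1], [-1.41, 1.46], [0.24, 2.44], [-1.37, 4.51], [0.17, 1.92], [-2.96, 2.96]. Speed limits (rad/s): [2.39, 2.39, 3.14, 3.14, 3.14, 3.14, 3.14].

INTERFACE

Orientations are given as a rotation vector (axis times angle).
In Python, from bench import r, eyes gives the robot as it stands.
- The arm moves only by the tool step_arm, never from a script. Its argument "rows" is a list of rows, each a list of 6 numbers: the shift along the world's x, y, z in units of 60 cm (1.0 is 60 cm), then the turn, a rotation vector about the world's x, y, z in units of pi rad (1.0 is pi rad). In form: [[x, y, z, rx, ry, rz], ...]. A call has 1 to 5 rows; each row is the pose to reach, as a shift and turn from the pose commanded when the call began, turning the shorter way round; what a row does not reach only later rows make up. A row lasts 1/12 s, in which the tool goes at most 41.7 mm and 7.16 degrees, less where a joint would pass 70% of its speed; a pose out of reach is approached as far as the arm can. A call with a number of a shift or a turn outside -1 to 1 is refused whole. A call with a gripper value outside its range is refused whole. "jaw" is the closure, from 0 (fully open) to 1 (shut), set as the call begins (left out, the last holds). The fingers move at their own pace and stop on an object; "squeeze" is the grip in N (left out, the last holds). Time passes only in rows, so rows that repeat a pose let the fingers close. It gives the time, the measured TCP pose, the force, the opening and the grip force at its end, in the units of the state.
- r.get_obs(): the state, without advancing time (a new reading comes with each control period).
- eyes.grab_frame(name): name is "side" or "top"; returns the picture (400x640x3 uint8, red, green, blue); there is no depth.
- eyes.camera_info(name): a dict with "mtx" (3x3 intrinsics, pixels), "extrinsics" (4x4, takes a point from camera to world coordinates). Camera axes: x right, y down, z forward; pixel columns grow to the right and rows downward; lengths in m; the calibration is good to about 2 mm. A picture is of the moment at which its call begins. camera_info takes no time and is no camera call.
- r.hand_in(): hands the job in; it is judged then, once.
The state is a dict: "clock": time; "joints": joint angles; "qvel": joint speeds; "tau": joint torques, N m; "tcp_pos": TCP position; "orientation": TCP orientation; "contact_force": force on the tool from outside, world axes, zero at the start; "moment": the same for the moment, N m; "grip_width": finger opening in m; "gripper_force": force on a finger pad.
Only numpy, scipy, OpenCV 4.12 (cv2) and the standard library are available. Lean on these libraries where they do the work, as an engineer would, in place of code of your own. Each camera call takes 0.05 s, during which the arm holds its last target. There are 200 camera calls.

TASK

Push the turntable organiser round anticlockwise (seen from above) by its upright fin until it rests against the stop block, then lock it there: push the wings of the loose wing nut on its hub round clockwise, in as many strokes as it takes, until the nut stops fully home. Only push with the fingertips: never take the fin or the nut between the fingers. Leave the other things on the shelf where they stand.

Things in the scene. Friction and masses are not known exactly. Their poses are not given: they have to be found in the camera images.
- turntable (a joint): Angle in rad of the grey plastic turntable deck (248 mm across, top at z = 24 mm with a rim to z = 34 mm) about the vertical axis through the hub, on a base fixed to the shelf. Grows anticlockwise seen from above; at 1.40 the fin's tongue rests on the stop block and the deck can go no further. It starts between 0 and 0.5. Its drag is about 0.15 N m and it stays where it is left.
- wingnut (a joint): Angle in rad of the wing nut about its vertical axis. Grows as it is tightened, CLOCKWISE seen from above; at 6.0 it is fully home and stops dead. It starts between 1.0 and 2.5. Its drag is about 0.035 N m, it stays where it is left, and it does not rise or sink noticeably.
- hub (a point): Centre of the top of the white nylon wing nut, on the common vertical axis of nut and turntable, z = 72 mm. The nut has two flat upright wings opposite one another, together 80 mm from tip to tip, 9 mm thick and spanning z = 45 to 72 mm; between them a boss 18 mm wide (along the wings) and 20 mm thick; below, a flange 34 mm across, z = 39 to 45 mm. The deck's own boss under it is 48 mm across, up to z = 38 mm. The point's x axis runs along the wings.
- wing_tip (a point): Top outer corner of one of the two wings, 40 mm from the hub axis, z = 72 mm. The other wing tip is diametrically opposite.
- fin (a point): Centre of the upright grey fin on the deck: a flat plate standing radially, 40 mm long (83 to 123 mm from the hub axis), 10 mm thick, z = 24 to 76 mm; this point is 103 mm from the hub axis at z = 50 mm. A tongue 8 mm thick (z = 31 to 55 mm) runs outward from it to 159 mm from the axis. Pushed on its clockwise face, it turns the deck anticlockwise.
- stop (a point): Centre of the top of the fixed grey stop block beside the deck's rim: 24 mm radially, 18 mm wide, up to z = 56 mm, 149 mm from the hub axis. The fin's tongue comes to rest against it.
- bin_wall (a point): Middle of the top edge of the bin wall that faces the hub, 46 mm from the hub axis, z = 62 mm. The open bin (56 x 124 mm, holding a sponge and a small pot, fixed in it) stands on the deck opposite the fin and turns with it. The wall is straight, at right angles to the line from the hub, so a fingertip circling the nut cannot pass freely between nut and wall.
- brush: red plastic scrubbing brush, 160 x 50 x 67 mm, loose bystander; origin at the centre of its underside.
- spray: closed green spray bottle with white head, 74 mm across, 235 mm tall, loose bystander; origin at the centre of its underside.
- strainer: stainless steel sink strainer bowl, 80 mm across, 28 mm high, loose bystander; origin at the centre of its underside.
- dustpan: yellow dustpan, 200 x 210 mm with a 120 mm handle, loose bystander; origin at the centre of its underside.
- tub: white tablet tub, 80 mm across, 100 mm tall, loose bystander; origin at the centre of its underside.
- soap: small cardboard box, 90 x 60 x 35 mm, loose bystander; origin at the centre of its underside.

How it is judged:
On the way, in this order (a step that is already met when the one before it is completed fails the run):
1. the turntable rests against its stop (value of joint turntable above 1.33 rad), for 0.2 s.
2. the wing nut is fully home, with the turntable still at its stop (value of joint wingnut above 5.75 rad and value of joint turntable above 1.33 rad), for 0.2 s.
At the end, for the whole second after the job is handed in: The turntable is within 0.07 rad of its stop, the wing nut within 0.25 rad of fully home, both at rest, and the bystanders within 25 mm of where they stood (all of step 2 and velocity of joint turntable between -0.05 and 0.05 rad/s and velocity of joint wingnut between -0.05 and 0.05 rad/s and distance of each of brush, spray, strainer, dustpan, tub, soap from where it was at the start of the episode below 0.025 m); the robot touches nothing.
It fails at once if the wing nut is taken between the fingers (both of its sides pressed at once, over 2 N each) ((contact force between the fingers and wingnut_c0 above 2 N or contact force between the fingers and wingnut_c1 above 2 N) and (contact force between the fingers and wingnut_c2 above 2 N or contact force between the fingers and wingnut_c3 above 2 N)).
It fails at once if the fin is taken between the fingers (both of its faces pressed at once, over 2 N each) (contact force between the fingers and turntable_c0 above 2 N and contact force between the fingers and turntable_c1 above 2 N).
It fails at once if another thing on the shelf is moved, lifted or carried more than 25 mm (distance of any of brush, spray, strainer, dustpan, tub, soap from where it was at the start of the episode above 0.025 m).
It also fails if it takes over 54 s, if anything falls off the work surface, if the arm or the gripper's body presses on something with over 40 N, if the wrist force passes 120 N, or if a joint passes its speed limit or range.

## Working session

There is one attempt and no reset: what is moved stays moved. The work goes in short steps, Python scripts to look and compute and a tool call to move; the robot and the scene stay as the last step left them, time stands still between calls to the robot, and variables do not carry over. Pictures are saved under pics/ and viewed, at most 13 in all, crops included, and the job is handed in when it is done.

Besides the shell and the picture viewer there is one more tool, called after "Request:" as name(argument=value, ...) on one line, values as JSON. step_arm: Moves the arm, as the interface text tells. Shifts and turns lie within -1 to 1; 1 stands for 60 cm of shift or pi rad of turn. Its arguments: {"type":"object","properties":{"rows":{"type":"array"},"jaw":{"type":"number"},"squeeze":{"type":"number"}},"required":["rows"]}

```bash
mkdir -p pics; ls; python3 - <<'E'
from bench import r, eyes
import cv2
for n in ("top","side"):
    cv2.imwrite(f"pics/{n}0.png",eyes.grab_frame(n)[:,:,::-1])
    c=eyes.camera_info(n);print(n,c["mtx"],c["extrinsics"])
o=r.get_obs();print(o)
E
```

```text
pics
top [[510.3761172    0.         311.40896219]
 [  0.         510.3761172  205.47917973]
 [  0.           0.           1.        ]] [[-1.43160557e-03 -9.93655327e-01  1.12459066e-01  4.15878739e-01]
 [-9.99792273e-01 -8.64211561e-04 -2.03632903e-02  8.47594966e-02]
 [ 2.03312803e-02 -1.12464857e-01 -9.93447681e-01  1.69103900e+00]
 [ 0.00000000e+00  0.00000000e+00  0.00000000e+00  1.00000000e+00]]
side [[399.52764135   0.         324.21780868]
 [  0.         399.52764135 200.74926151]
 [  0.           0.           1.        ]] [[ 0.96693799 -0.15393871  0.20330716  0.39435165]
 [-0.25436699 -0.52556877  0.81183428 -0.78677651]
 [-0.01812083 -0.83670804 -0.54734934  0.65756277]
 [ 0.          0.          0.          1.        ]]
{'clock': 0.1, 'joints': array([-1.25108175,  0.47771134,  0.02234949,  1.55633039, -0.01148899,
        1.10929883, -0.08308131]), 'qvel': array([ 8.33116931e-05, -9.56054889e-04,  4.95102509e-04, -3.45073495e-03,
        1.61604295e-05,  9.86996208e-04,  1.01594630e-03]), 'tau': array([ 4.61945587e-03, -5.97762001e+01,  1.61372300e+00, -2.81955796e+01,
        1.28141226e-02,  4.99350353e-03, -2.05486742e-06]), 'tcp_pos': array([0.27985322, 0.61370436, 0.24443652]), 'orientation': array([-6.66792543e-01, -3.06979344e+00,  2.52123811e-03]), 'contact_force': array([ 0.06933335,  0.93888483, -0.73236716]), 'moment': array([ 0.01977355, -0.01140091,  0.01035225]), 'gripper_force': 0.0, 'grip_width': 0.08567175925118273}
```

View pics/top0.png

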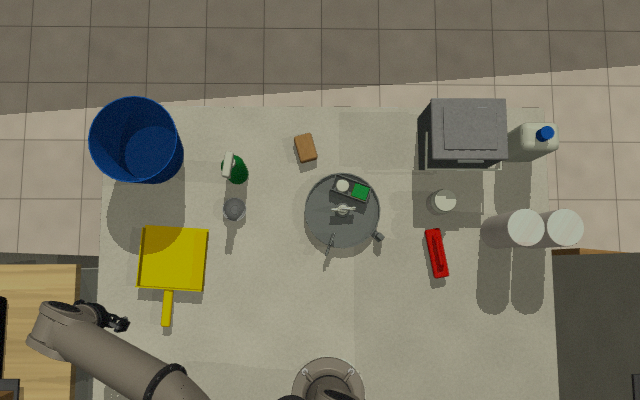

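View pics/side0.png

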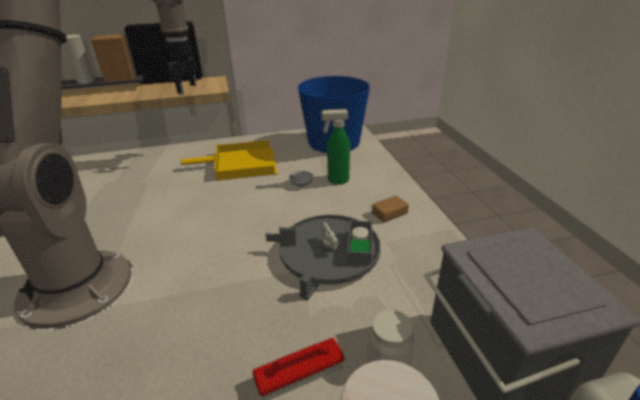

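The top view shows the deck centred near (342,211), with the fin and tongue pointing down-left (330,243), the stop at (378,237), the bin at (350,189) and the nut at (343,210). I'll zoom in.

```bash
cat > h.py <<'E'
import numpy as np, cv2
from bench import r, eyes
def cam(n):
    c=eyes.camera_info(n); return np.array(c["mtx"]),np.array(c["extrinsics"])
def at(n,u,v,z):
    K,E=cam(n); d=E[:3,:3]@np.linalg.solve(K,[u,v,1]); o=E[:3,3]
    return (o+d*(z-o[2])/d[2])[:2]
def px(n,p):
    K,E=cam(n); q=K@(E[:3,:3].T@(np.asarray(p)-E[:3,3])); return q[:2]/q[2]
def crop(n,name,u,v,w,h,s):
    im=eyes.grab_frame(n)[v:v+h,u:u+w,::-1]
    cv2.imwrite(name,cv2.resize(im,None,fx=s,fy=s,interpolation=cv2.INTER_CUBIC))
E
python3 - <<'E'
from h import *
a=eyes.grab_frame("top")[165:275,295:395,::-1]; b=eyes.grab_frame("side")[205:305,255:390,::-1]
A=cv2.resize(a,(500,550),interpolation=cv2.INTER_CUBIC)
cv2.imwrite("pics/t1.png",A)
cv2.imwrite("pics/s1.png",cv2.resize(b,None,fx=5,fy=5,interpolation=cv2.INTER_CUBIC))
for u,v in((342,211),): print(at("top",u,v,.034))
E
```

```text
[ 0.58538589 -0.04917597]
```

View pics/t1.png

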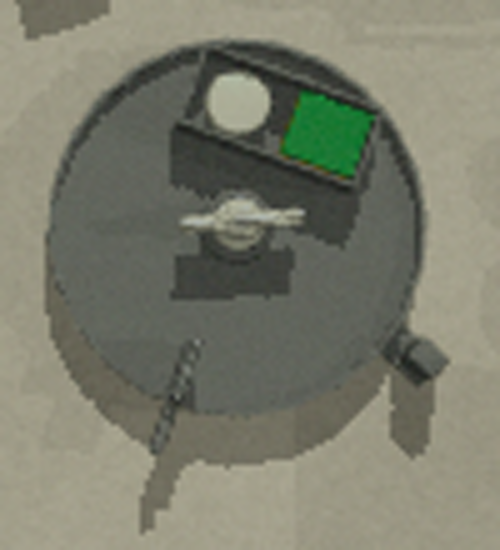

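View pics/s1.png

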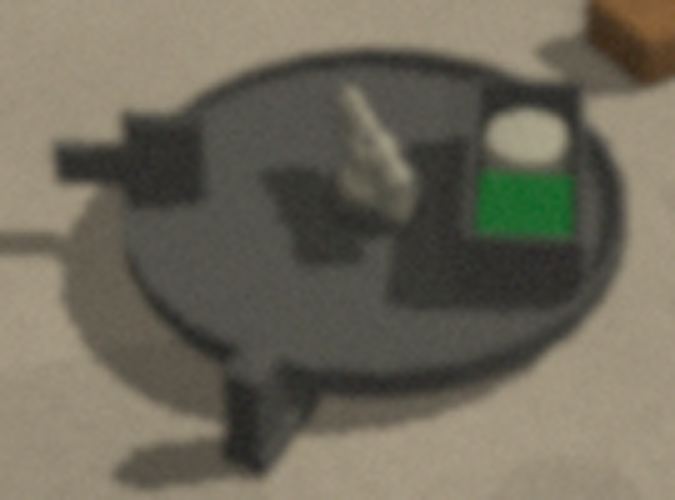

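The crops show the wing tips at crop (182,222) and (304,215), the fin from (193,345) to the tongue end at (156,447), the stop block top at about (428,358), and the bin wall edge from (178,127) to (357,186).

```bash
python3 - <<'E'
from h import *
def t(x,y,z): return at("top",x/5-.4+295,y/5-.4+165,z)
P=dict(rim=t(235,227,.034),tL=t(181,222,.072),tR=t(304,215,.072),fin_in=t(193,343,.076),tongue=t(157,450,.055),stop=t(427,357,.056),w1=t(178,127,.062),w2=t(357,186,.062))
hub=(P['tL']+P['tR'])/2; print("hub",hub)
for k,p in P.items():
    d=p-hub; print(k,p.round(4),"R",np.hypot(*d).round(4),"ang",np.degrees(np.arctan2(d[1],d[0])).round(1))
wm=(P['w1']+P['w2'])/2-hub; print("wall mid",wm,np.hypot(*wm),np.degrees(np.arctan2(wm[1],wm[0])))
def s(x,y,z): return at("side",x/5-.4+255,y/5-.4+205,z)
for n,p in dict(sTip1=s(345,85,.072),sTip2=s(408,190,.072)).items():print(n,p,np.degrees(np.arctan2(*(p-hub)[::-1])))
import scipy.spatial.transform as T
print(T.Rotation.from_rotvec(r.get_obs()['orientation']).as_matrix().round(3), r.tips_ahead)
# bystander approximate positions
for n,u,v in(("spray",236,168),("strainer",234,208),("dustpan",174,258),("tub",443,202),("brush",437,253),("soap",305,148)): print(n,at("top",u,v,.03))
E
```

```text
hub [ 0.59017407 -0.04972082]
rim [ 0.5887 -0.0479] R 0.0024 ang 129.4
tL [ 0.5879 -0.0103] R 0.0394 ang 93.3
tR [ 0.5925 -0.0891] R 0.0394 ang -86.7
fin_in [ 0.5104 -0.0173] R 0.0861 ang 157.9
tongue [0.4432 0.0048] R 0.1567 ang 159.6
stop [ 0.5025 -0.169 ] R 0.148 ang -126.3
w1 [ 0.6506 -0.0093] R 0.0727 ang 33.8
w2 [ 0.6124 -0.1246] R 0.0781 ang -73.5
wall mid [ 0.04131264 -0.01725592] 0.044771652508334 -22.669860085702595
sTip1 [ 0.58635095 -0.00918171] 95.38745841214752
sTip2 [ 0.59353354 -0.09653421] -85.89532379388723
[[-0.91   0.415 -0.   ]
 [ 0.415  0.91  -0.001]
 [-0.    -0.001 -1.   ]] 0.014
spray [0.7279168  0.29893998]
strainer [0.59540925 0.30344341]
dustpan [0.43328858 0.49360672]
tub [ 0.61582737 -0.38311108]
brush [ 0.44845067 -0.35833464]
soap [0.79579314 0.07170324]
```

Request:
step_arm(rows=[[0.019,-0.049,0,0,0,-0.024],[0.038,-0.099,0,0,0,-0.048],[0.057,-0.148,0,0,0,-0.072],[0.076,-0.198,0,0,0,-0.097],[0.0955,-0.247,0,0,0,-0.121]], jaw=1, squeeze=20)

```text
clock: 0.62
tcp_pos: [0.3376, 0.4643, 0.2451]
orientation: [-1.24, -2.886, 0.001]
contact_force: [0.2, -1.3, -0.7]
grip_width: 0.0253
gripper_force: 0.0
```

Request:
step_arm(rows=[[0.019,-0.049,0,0,0,-0.024],[0.038,-0.099,0,0,0,-0.048],[0.057,-0.148,0,0,0,-0.072],[0.076,-0.198,0,0,0,-0.097],[0.0955,-0.247,0,0,0,-0.121]])

```text
clock: 1.03
tcp_pos: [0.3948, 0.3162, 0.2453]
orientation: [-1.763, -2.6, -0.0]
contact_force: [0.4, 0.0, 0.5]
grip_width: -0.0002
gripper_force: 0.0
```

Request:
step_arm(rows=[[0.019,-0.049,-0.016,0,0,-0.024],[0.038,-0.099,-0.032,0,0,-0.048],[0.057,-0.148,-0.048,0,0,-0.072],[0.076,-0.198,-0.064,0,0,-0.097],[0.0955,-0.247,-0.08,0,0,-0.121]])

```text
clock: 1.45
tcp_pos: [0.4521, 0.1681, 0.1971]
orientation: [-2.223, -2.22, -0.001]
contact_force: [0.9, 0.4, -0.5]
grip_width: -0.0002
gripper_force: 0.0
```

Request:
step_arm(rows=[[0.019,-0.049,-0.016,0,0,-0.024],[0.038,-0.099,-0.032,0,0,-0.048],[0.057,-0.148,-0.048,0,0,-0.072],[0.076,-0.198,-0.064,0,0,-0.097],[0.0955,-0.247,-0.08,0,0,-0.121]])

```text
clock: 1.87
tcp_pos: [0.5095, 0.0199, 0.149]
orientation: [2.602, 1.76, 0.001]
contact_force: [0.1, 0.0, 0.4]
grip_width: -0.0002
gripper_force: 0.0
```

Request:
step_arm(rows=[[0,0,-0.05,0,0,0],[0,0,-0.1,0,0,0],[0,0,-0.138,0,0,0],[0,0,-0.138,0,0,0]])

```text
clock: 2.2
tcp_pos: [0.5063, 0.021, 0.0629]
orientation: [-2.597, -1.763, 0.01]
contact_force: [-0.5, 0.5, -0.2]
grip_width: 0.0001
gripper_force: 0.0
```

```bash
cat >> h.py <<'E'
hub=np.array([.5895,-.049])
def arc(p,th0,th1,rad1,step,z=0):
    """rows from xy p going to polar angle th1 (deg), tool turning along by th1-th0; prints calls of 5"""
    p=np.array(p);d=p-hub;r0=np.hypot(*d)
    n=int(np.ceil(abs(th1-th0)/step)); pts=[]
    for i in range(n+1):
        f=i/n;a=np.radians(th0+f*(th1-th0));R=r0+(rad1-r0)*f
        pts.append(hub+R*np.array([np.cos(a),np.sin(a)]))
    pts[0]=p
    for s in range(0,n,5):
        print([[round((pts[i][0]-pts[s][0])/.6,4),round((pts[i][1]-pts[s][1])/.6,4),0,0,0,round((th1-th0)/n*(i-s)/180,4)] for i in range(s+1,min(s+5,n)+1)])
def ang(p): d=np.array(p)-hub; return np.hypot(*d),np.degrees(np.arctan2(d[1],d[0]))
E
python3 -c "
from h import *
p=r.get_obs()['tcp_pos'];print(p,ang(p),r.get_obs()['contact_force'])
arc(p[:2],ang(p)[1],ang(p)[1]+75,.103,5)"
```

```text
Traceback (most recent call last):
  File "h.py", line 24, in ang
    def ang(p): d=np.array(p)-hub; return np.hypot(*d),np.degrees(np.arctan2(d[1],d[0]))
                  ~~~~~~~~~~~^~~~
ValueError: operands could not be broadcast together with shapes (3,) (2,)
```

```bash
sed -i 's/d=np.array(p)-hub; return/d=np.array(p)[:2]-hub; return/' h.py; python3 -c "
from h import *
p=np.array([.5095,.0199]);print(r.get_obs()['tcp_pos'],ang(p))
arc(p[:2],ang(p)[1],ang(p)[1]+75,.103,5)"
```

```text
[0.50628671 0.02100683 0.06285898] (np.float64(0.10558034855028663), np.float64(139.26332416778087))
[[np.float64(-0.0093), np.float64(-0.0122), 0, 0, 0, np.float64(0.0278)], [np.float64(-0.0174), np.float64(-0.0252), 0, 0, 0, np.float64(0.0556)], [np.float64(-0.0244), np.float64(-0.0388), 0, 0, 0, np.float64(0.0833)], [np.float64(-0.0302), np.float64(-0.0529), 0, 0, 0, np.float64(0.1111)], [np.float64(-0.0347), np.float64(-0.0675), 0, 0, 0, np.float64(0.1389)]]
[[np.float64(-0.0032), np.float64(-0.0149), 0, 0, 0, np.float64(0.0278)], [np.float64(-0.0051), np.float64(-0.0299), 0, 0, 0, np.float64(0.0556)], [np.float64(-0.0057), np.float64(-0.0451), 0, 0, 0, np.float64(0.0833)], [np.float64(-0.0049), np.float64(-0.0602), 0, 0, 0, np.float64(0.1111)], [np.float64(-0.0029), np.float64(-0.0752), 0, 0, 0, np.float64(0.1389)]]
[[np.float64(0.0034), np.float64(-0.0147), 0, 0, 0, np.float64(0.0278)], [np.float64(0.008), np.float64(-0.0291), 0, 0, 0, np.float64(0.0556)], [np.float64(0.0138), np.float64(-0.0429), 0, 0, 0, np.float64(0.0833)], [np.float64(0.0208), np.float64(-0.0562), 0, 0, 0, np.float64(0.1111)], [np.float64(0.029), np.float64(-0.0688), 0, 0, 0, np.float64(0.1389)]]
```

Request:
step_arm(rows=[[-0.009,-0.012,0,0,0,0.028],[-0.0175,-0.025,0,0,0,0.0555],[-0.0245,-0.039,0,0,0,0.083],[-0.03,-0.053,0,0,0,0.111],[-0.035,-0.0675,0,0,0,0.139]])

```text
clock: 2.62
tcp_pos: [0.4883, -0.0187, 0.0677]
orientation: [-2.149, -2.292, -0.001]
contact_force: [0.2, 2.4, -1.5]
grip_width: 0.0
gripper_force: 0.8
```

Request:
step_arm(rows=[[-0.003,-0.015,0,0,0,0.028],[-0.005,-0.03,0,0,0,0.0555],[-0.0055,-0.045,0,0,0,0.083],[-0.005,-0.06,0,0,0,0.111],[-0.003,-0.075,0,0,0,0.139]])

```text
clock: 3.03
tcp_pos: [0.4861, -0.0642, 0.0677]
orientation: [-1.602, -2.702, 0.0]
contact_force: [-2.2, 0.0, 0.0]
grip_width: 0.0001
gripper_force: 0.9
```

Request:
step_arm(rows=[[0.0035,-0.0145,0,0,0,0.028],[0.008,-0.029,0,0,0,0.0555],[0.014,-0.043,0,0,0,0.083],[0.021,-0.056,0,0,0,0.111],[0.029,-0.069,0,0,0,0.139]])

```text
clock: 3.45
tcp_pos: [0.5034, -0.1061, 0.0676]
orientation: [-0.979, -2.984, 0.001]
contact_force: [-1.6, 0.6, -0.4]
grip_width: 0.0002
gripper_force: 0.9
```

```bash
python3 - <<'E'
from h import *
p=r.get_obs()['tcp_pos'];print(p,ang(p),r.get_obs()['contact_force'])
p=p[:2]
arc(p,ang(p)[1],ang(p)[1]+10,.103,2)
a=eyes.grab_frame("top")[165:275,295:395,::-1]
b=eyes.grab_frame("side")[205:305,255:390,::-1]
cv2.imwrite("pics/c2.png",np.hstack([cv2.resize(a,(400,440)),cv2.resize(b,(400,440))]))
E
```

```text
[ 0.50337465 -0.10610005  0.06763419] (np.float64(0.10333436572881743), np.float64(-146.45611185290545)) [-1.59273375  0.56447589 -0.42427575]
[[np.float64(0.0035), np.float64(-0.0049), 0, 0, 0, np.float64(0.0111)], [np.float64(0.0072), np.float64(-0.0096), 0, 0, 0, np.float64(0.0222)], [np.float64(0.011), np.float64(-0.0143), 0, 0, 0, np.float64(0.0333)], [np.float64(0.015), np.float64(-0.0188), 0, 0, 0, np.float64(0.0444)], [np.float64(0.0191), np.float64(-0.0231), 0, 0, 0, np.float64(0.0556)]]
```

View pics/c2.png

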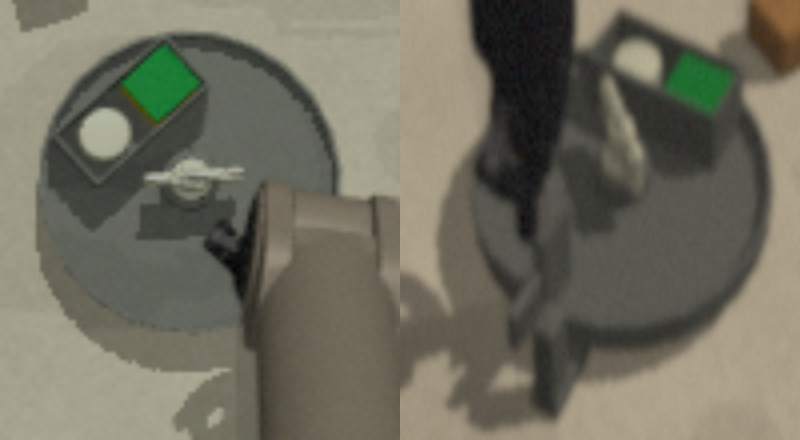

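The deck has turned about 62°, the tongue is close to the stop, and the nut has not moved. Continuing gently.

Request:
step_arm(rows=[[0.0035,-0.005,0,0,0,0.011],[0.007,-0.0095,0,0,0,0.022],[0.011,-0.0145,0,0,0,0.033],[0.015,-0.019,0,0,0,0.044],[0.015,-0.019,0,0,0,0.044]])

```text
clock: 3.97
tcp_pos: [0.51, -0.1144, 0.0668]
orientation: [-0.776, -3.037, -0.001]
contact_force: [-8.3, 6.3, 8.1]
grip_width: -0.0001
gripper_force: 5.2
```

Request:
step_arm(rows=[[0,0,0,0,0,0],[0,0,0,0,0,0],[-0.012,0.015,0,0,0,0],[-0.03,0.037,0,0,0,0],[-0.03,0.037,0.06,0,0,0]])

```text
clock: 4.38
tcp_pos: [0.4891, -0.0912, 0.0984]
orientation: [-0.773, -3.033, 0.002]
contact_force: [0.2, -0.4, 0.7]
grip_width: 0.0001
gripper_force: 0.0
```

Request:
step_arm(rows=[[0,0,0.04,0,0,0],[0,0,0.04,0,0,0]])

```text
clock: 4.55
tcp_pos: [0.4978, -0.0942, 0.1314]
orientation: [0.778, 3.035, 0.002]
contact_force: [1.6, -0.4, -0.1]
grip_width: -0.0
gripper_force: 0.0
```

```bash
python3 - <<'E'
from h import *
o=r.get_obs();p=o['tcp_pos'];print(p,o['joints'],o['contact_force'])
b=eyes.grab_frame("side")[205:305,255:390,::-1]
a=eyes.grab_frame("top")[165:275,295:395,::-1]
cv2.imwrite("pics/c3.png",np.hstack([cv2.resize(a,(400,440)),cv2.resize(b,(400,440))]))
E
```

```text
[ 0.49783674 -0.0942066   0.13138134] [ 0.01993752  0.34776036  0.05258484  2.06605787 -0.02685562  0.71952272
  1.15855976] [ 1.62542525 -0.42496793 -0.1387592 ]
```

View pics/c3.png

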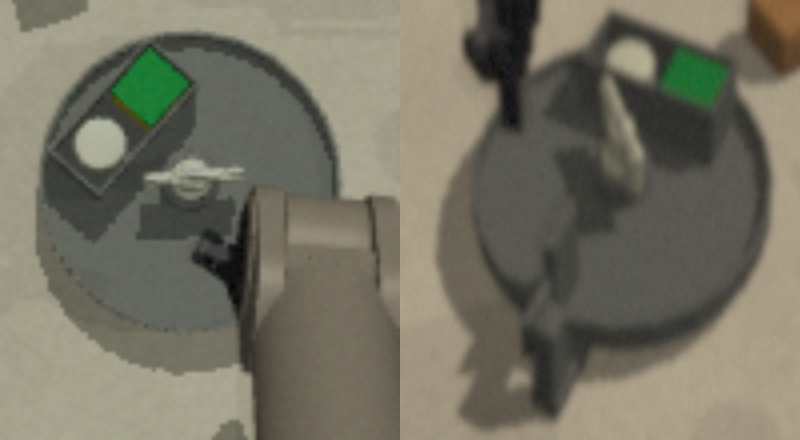

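Request:
step_arm(rows=[[0.04,0.0065,0,0,0,0.036],[0.08,0.013,0,0,0,0.071],[0.12,0.02,0,0,0,0.107],[0.16,0.0265,0,0,0,0.143],[0.199,0.033,0,0,0,0.178]])

```text
clock: 5.07
tcp_pos: [0.6146, -0.0742, 0.1252]
orientation: [0.1, -3.138, -0.0]
contact_force: [-0.2, -0.3, 0.1]
grip_width: -0.0001
gripper_force: 0.0
```

Request:
step_arm(rows=[[0,0,0,0,0,0],[0,0,-0.03,0,0,0],[0,0,-0.06,0,0,0],[0,0,-0.087,0,0,0],[0,0,-0.087,0,0,0]])

```text
clock: 5.48
tcp_pos: [0.6106, -0.0745, 0.0701]
orientation: [0.09, -3.133, -0.001]
contact_force: [-0.6, -0.8, 0.2]
grip_width: -0.0001
gripper_force: 0.0
```

```bash
python3 - <<'E'
from h import *
o=r.get_obs();p=o['tcp_pos'];print(p,ang(p),o['orientation'],o['joints'][6],o['contact_force'])
b=eyes.grab_frame("side")[205:305,255:390,::-1]
cv2.imwrite("pics/c4.png",cv2.resize(b,(675,500)))
a=ang([.6147,-.0765])[1]
arc([.6147,-.0765],a,a-178,.0335,6)
E
```

```text
[ 0.61064309 -0.07451487  0.07005685] (np.float64(0.03313666936879489), np.float64(-50.3529083084625)) [ 9.00989573e-02 -3.13268225e+00 -6.64022863e-04] 1.5975362058386169 [-0.57970929 -0.75040393  0.23621273]
[[np.float64(-0.0051), np.float64(-0.0039), 0, 0, 0, np.float64(-0.033)], [np.float64(-0.0105), np.float64(-0.0073), 0, 0, 0, np.float64(-0.0659)], [np.float64(-0.0163), np.float64(-0.0101), 0, 0, 0, np.float64(-0.0989)], [np.float64(-0.0223), np.float64(-0.0122), 0, 0, 0, np.float64(-0.1319)], [np.float64(-0.0284), np.float64(-0.0138), 0, 0, 0, np.float64(-0.1648)]]
[[np.float64(-0.0063), np.float64(-0.0009), 0, 0, 0, np.float64(-0.033)], [np.float64(-0.0125), np.float64(-0.0011), 0, 0, 0, np.float64(-0.0659)], [np.float64(-0.0188), np.float64(-0.0007), 0, 0, 0, np.float64(-0.0989)], [np.float64(-0.025), np.float64(0.0004), 0, 0, 0, np.float64(-0.1319)], [np.float64(-0.031), np.float64(0.0021), 0, 0, 0, np.float64(-0.1648)]]
[[np.float64(-0.0058), np.float64(0.0023), 0, 0, 0, np.float64(-0.033)], [np.float64(-0.0112), np.float64(0.0052), 0, 0, 0, np.float64(-0.0659)], [np.floa
[... 595 characters left out ...]
9), np.float64(0.0059), 0, 0, 0, np.float64(-0.033)], [np.float64(-0.0012), np.float64(0.0119), 0, 0, 0, np.float64(-0.0659)], [np.float64(-0.0009), np.float64(0.0178), 0, 0, 0, np.float64(-0.0989)], [np.float64(0.0), np.float64(0.0237), 0, 0, 0, np.float64(-0.1319)], [np.float64(0.0015), np.float64(0.0294), 0, 0, 0, np.float64(-0.1648)]]
[[np.float64(0.0021), np.float64(0.0055), 0, 0, 0, np.float64(-0.033)], [np.float64(0.0047), np.float64(0.0107), 0, 0, 0, np.float64(-0.0659)], [np.float64(0.0079), np.float64(0.0156), 0, 0, 0, np.float64(-0.0989)], [np.float64(0.0115), np.float64(0.0202), 0, 0, 0, np.float64(-0.1319)], [np.float64(0.0156), np.float64(0.0243), 0, 0, 0, np.float64(-0.1648)]]
```

View pics/c4.png

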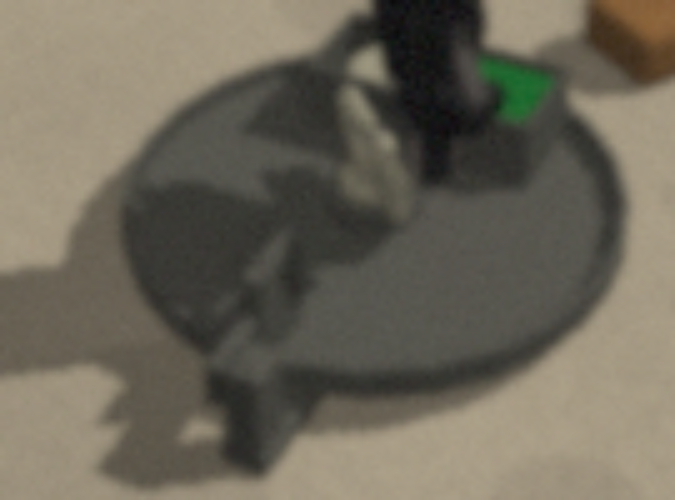

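The fingertip stands just behind (+x side of) the right wing, clear of the bin wall. Starting stroke 1.

Request:
step_arm(rows=[[-0.005,-0.004,0,0,0,-0.033],[-0.0105,-0.0075,0,0,0,-0.066],[-0.0165,-0.01,0,0,0,-0.099],[-0.0225,-0.012,0,0,0,-0.132],[-0.0285,-0.014,0,0,0,-0.165]])

```text
clock: 5.95
tcp_pos: [0.5977, -0.0833, 0.0754]
orientation: [0.724, 3.055, 0.001]
contact_force: [1.4, 0.7, -0.7]
grip_width: 0.0001
gripper_force: 0.6
```

Request:
step_arm(rows=[[-0.0065,-0.001,0,0,0,-0.033],[-0.0125,-0.001,0,0,0,-0.066],[-0.019,-0.0005,0,0,0,-0.099],[-0.025,0.0005,0,0,0,-0.132],[-0.031,0.002,0,0,0,-0.165]])

```text
clock: 6.37
tcp_pos: [0.5792, -0.0821, 0.0754]
orientation: [1.483, 2.767, 0.002]
contact_force: [0.7, -0.5, -0.1]
grip_width: 0.0002
gripper_force: 0.6
```

```bash
python3 - <<'E'
from h import *
o=r.get_obs();p=o['tcp_pos'];print(p,ang(p),o['orientation'],o['joints'][6],o['contact_force'],o['moment'])
a=eyes.grab_frame("top")[165:275,295:395,::-1]
b=eyes.grab_frame("side")[205:305,255:390,::-1]
cv2.imwrite("pics/c5.png",np.hstack([cv2.resize(a,(400,440)),cv2.resize(b,(400,440))]))
E
```

```text
[ 0.57915549 -0.08214672  0.07544946] (np.float64(0.03472339252652047), np.float64(-107.33222976362615)) [1.48326642e+00 2.76700850e+00 1.84180603e-03] 0.762980484068367 [ 0.71672983 -0.54258964 -0.10157184] [-0.05941223 -0.23357278 -0.0070656 ]
```

View pics/c5.png

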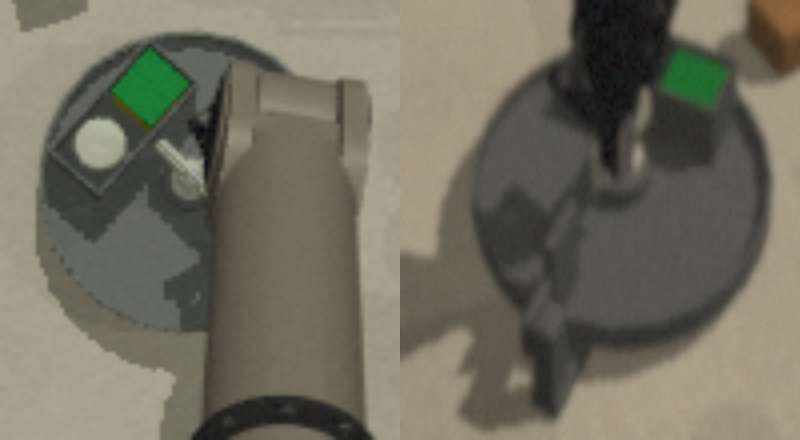

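The nut is turning clockwise with the finger and the deck is still at its stop. Continuing.

Request:
step_arm(rows=[[-0.006,0.0025,0,0,0,-0.033],[-0.011,0.005,0,0,0,-0.066],[-0.0165,0.0085,0,0,0,-0.099],[-0.021,0.0125,0,0,0,-0.132],[-0.0255,0.017,0,0,0,-0.165]])

```text
clock: 6.88
tcp_pos: [0.5639, -0.0722, 0.0752]
orientation: [2.139, 2.299, 0.002]
contact_force: [1.3, -1.5, 0.3]
grip_width: 0.0003
gripper_force: 0.6
```

Request:
step_arm(rows=[[-0.004,0.005,0,0,0,-0.033],[-0.007,0.01,0,0,0,-0.066],[-0.01,0.0155,0,0,0,-0.099],[-0.012,0.021,0,0,0,-0.132],[-0.0135,0.027,0,0,0,-0.165]])

```text
clock: 7.3
tcp_pos: [0.5556, -0.0559, 0.075]
orientation: [2.657, 1.675, 0.002]
contact_force: [0.5, -1.7, 0.9]
grip_width: -0.0001
gripper_force: 0.6
```

Request:
step_arm(rows=[[-0.001,0.006,0,0,0,-0.033],[-0.001,0.012,0,0,0,-0.066],[-0.001,0.018,0,0,0,-0.099],[0,0.0235,0,0,0,-0.132],[0.0015,0.0295,0,0,0,-0.165]])

```text
clock: 7.72
tcp_pos: [0.5562, -0.038, 0.0748]
orientation: [-2.998, -0.938, -0.001]
contact_force: [-0.8, -2.0, -0.0]
grip_width: 0.0003
gripper_force: 0.6
```

Request:
step_arm(rows=[[0.002,0.0055,0,0,0,-0.033],[0.0045,0.0105,0,0,0,-0.066],[0.008,0.0155,0,0,0,-0.099],[0.0115,0.02,0,0,0,-0.132],[0.0155,0.0245,0,0,0,-0.165]])

```text
clock: 8.13
tcp_pos: [0.5652, -0.0228, 0.0746]
orientation: [-3.137, -0.139, 0.001]
contact_force: [-1.1, -0.4, -0.1]
grip_width: 0.0002
gripper_force: 0.6
```

```bash
python3 - <<'E'
from h import *
o=r.get_obs();p=o['tcp_pos'];print(p,ang(p),o['orientation'],o['joints'][6],o['contact_force'],o['moment'])
a=eyes.grab_frame("top")[165:275,295:395,::-1]
b=eyes.grab_frame("side")[205:305,255:390,::-1]
cv2.imwrite("pics/c6.png",np.hstack([cv2.resize(a,(400,440)),cv2.resize(b,(400,440))]))
E
```

```text
[ 0.56517874 -0.02282515  0.07463151] (np.float64(0.035730194866192395), np.float64(132.89775648659227)) [-3.13739337e+00 -1.39359015e-01  9.22881299e-04] -0.9696384322547762 [-1.1054744  -0.36880948 -0.05922875] [-0.11968446  0.27346615 -0.01766647]
```

View pics/c6.png

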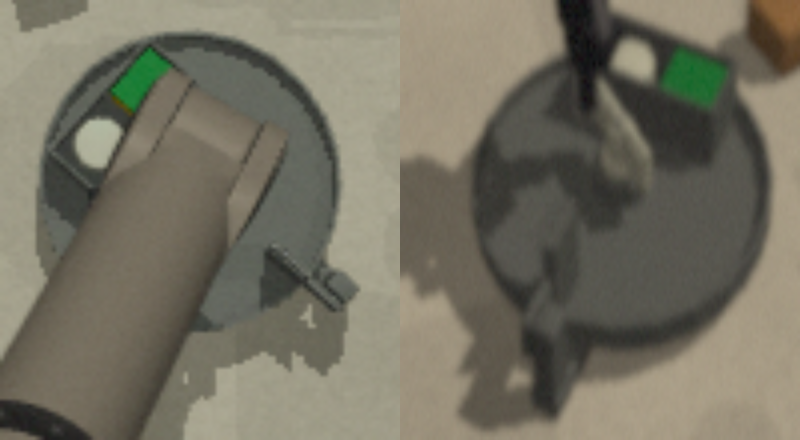

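Stroke 1 turned the nut about 170°, and the deck is still on the stop. Lifting, unwinding the wrist, and going behind the other wing, which now stands where the first one began.

Request:
step_arm(rows=[[-0.013,0,0,0,0,0],[-0.013,0,0.03,0,0,0],[-0.013,0,0.06,0,0,0],[-0.013,0,0.087,0,0,0],[-0.013,0,0.087,0,0,0]])

```text
clock: 8.65
tcp_pos: [0.5586, -0.024, 0.1292]
orientation: [-3.137, -0.147, -0.007]
contact_force: [0.3, -0.3, -0.4]
grip_width: 0.0002
gripper_force: 0.0
```

Request:
step_arm(rows=[[0.019,-0.017,0,0,0,0.039],[0.038,-0.034,0,0,0,0.078],[0.057,-0.052,0,0,0,0.118],[0.076,-0.069,0,0,0,0.158],[0.0945,-0.086,0,0,0,0.198]])

```text
clock: 9.07
tcp_pos: [0.614, -0.0754, 0.126]
orientation: [-2.939, -1.106, 0.0]
contact_force: [0.1, 0.5, 0.1]
grip_width: 0.0001
gripper_force: 0.0
```

Request:
step_arm(rows=[[0,0,0,0,0,0.039],[0,0,0,0,0,0.078],[0,0,0,0,0,0.118],[0,0,0,0,0,0.158],[0,0,0,0,0,0.198]])

```text
clock: 9.48
tcp_pos: [0.6134, -0.075, 0.126]
orientation: [-2.462, -1.95, 0.0]
contact_force: [-0.0, -0.0, 0.2]
grip_width: -0.0004
gripper_force: 0.0
```

Request:
step_arm(rows=[[0,0,0,0,0,0.039],[0,0,0,0,0,0.078],[0,0,0,0,0,0.118],[0,0,0,0,0,0.158],[0,0,0,0,0,0.198]])

```text
clock: 9.9
tcp_pos: [0.6134, -0.075, 0.1261]
orientation: [-1.749, -2.609, -0.0]
contact_force: [-0.8, -0.6, -0.0]
grip_width: -0.0001
gripper_force: 0.0
```

Request:
step_arm(rows=[[0,0,0,0,0,0.039],[0,0,0,0,0,0.078],[0,0,0,0,0,0.118],[0,0,0,0,0,0.158],[0,0,0,0,0,0.198]])

```text
clock: 10.32
tcp_pos: [0.6134, -0.075, 0.1262]
orientation: [-0.87, -3.018, -0.001]
contact_force: [-0.1, 0.2, -0.8]
grip_width: -0.0002
gripper_force: 0.0
```

Request:
step_arm(rows=[[0,0,0,0,0,0.039],[0,0,0,0,0,0.078],[0,0,0,0,0,0.118],[0,0,0,0,0,0.158],[0,0,0,0,0,0.198]])

```text
clock: 10.73
tcp_pos: [0.6134, -0.075, 0.1262]
orientation: [0.092, -3.14, -0.001]
contact_force: [0.2, -0.4, 0.7]
grip_width: -0.0
gripper_force: 0.0
```

```bash
python3 - <<'E'
from h import *
o=r.get_obs();p=o['tcp_pos'];print(p,ang(p),o['orientation'],o['joints'][6],o['contact_force'],o['moment'])
a=eyes.grab_frame("top")[165:275,295:395,::-1]
b=eyes.grab_frame("side")[205:305,255:390,::-1]
cv2.imwrite("pics/c7.png",np.hstack([cv2.resize(a,(400,440)),cv2.resize(b,(400,440))]))
E
```

```text
[ 0.61342929 -0.07499205  0.12618453] (np.float64(0.03532984079348586), np.float64(-47.36613258299798)) [ 9.22058672e-02 -3.13998599e+00 -6.76182722e-04] 1.6491010635647934 [ 0.1625134  -0.39567372  0.71036375] [-0.02700566 -0.03259205  0.03257171]
```

View pics/c7.png

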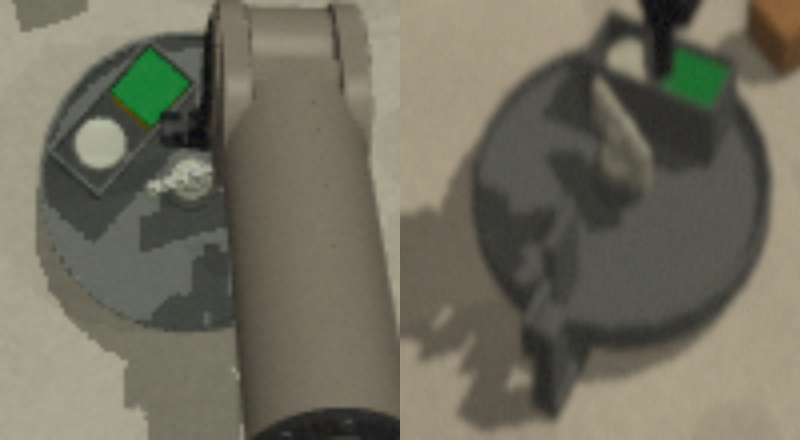

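The right wing now points to about -77°, so I shift 12 mm in +x and turn 10° further before descending.

Request:
step_arm(rows=[[0.02,0,0,0,0,0.03],[0.02,0,-0.03,0,0,0.055],[0.02,0,-0.06,0,0,0.055],[0.02,0,-0.087,0,0,0.055],[0.02,0,-0.087,0,0,0.055]])

```text
clock: 11.25
tcp_pos: [0.6235, -0.0748, 0.0709]
orientation: [0.344, -3.117, -0.002]
contact_force: [-0.3, 0.3, -0.5]
grip_width: -0.0002
gripper_force: 0.0
```

```bash
python3 - <<'E'
from h import *
o=r.get_obs();p=o['tcp_pos'];print(p,ang(p),o['contact_force'])
p=[.6257,-.0757]
a=ang(p)[1];print(a)
arc(p,a,-130,.0335,6)
E
```

```text
[ 0.62345775 -0.07477487  0.07094837] (np.float64(0.04263182519170826), np.float64(-37.19949908311842)) [-0.34465717  0.25585508 -0.50295943]
-36.41133739198342
[[np.float64(-0.0057), np.float64(-0.0051), 0, 0, 0, np.float64(-0.0325)], [np.float64(-0.0119), np.float64(-0.0095), 0, 0, 0, np.float64(-0.065)], [np.float64(-0.0183), np.float64(-0.0132), 0, 0, 0, np.float64(-0.0975)], [np.float64(-0.025), np.float64(-0.0162), 0, 0, 0, np.float64(-0.13)], [np.float64(-0.0319), np.float64(-0.0184), 0, 0, 0, np.float64(-0.1625)]]
[[np.float64(-0.0069), np.float64(-0.0014), 0, 0, 0, np.float64(-0.0325)], [np.float64(-0.0139), np.float64(-0.0021), 0, 0, 0, np.float64(-0.065)], [np.float64(-0.0207), np.float64(-0.0021), 0, 0, 0, np.float64(-0.0975)], [np.float64(-0.0274), np.float64(-0.0013), 0, 0, 0, np.float64(-0.13)], [np.float64(-0.0338), np.float64(0.0001), 0, 0, 0, np.float64(-0.1625)]]
[[np.float64(-0.0061), np.float64(0.0021), 0, 0, 0, np.float64(-0.0325)], [np.float64(-0.0119), np.float64(0.0047), 0, 0, 0, np.float64(-0.065)], [np.float64(-0.0173), np.float64(0.0079), 0, 0, 0, np.float64(-0.0975)], [np.float64(-0.0222), np.float64(0.0115), 0, 0, 0, np.float64(-0.13)], [np.float64(-0.0266), np.float64(0.0156), 0, 0, 0, np.float64(-0.1625)]]
[[np.float64(-0.0039), np.float64(0.0044), 0, 0, 0, np.float64(-0.0325)]]
```

Request:
step_arm(rows=[[-0.0055,-0.005,0,0,0,-0.0325],[-0.012,-0.0095,0,0,0,-0.065],[-0.0185,-0.013,0,0,0,-0.0975],[-0.025,-0.016,0,0,0,-0.13],[-0.032,-0.0185,0,0,0,-0.1625]])

```text
clock: 11.67
tcp_pos: [0.6077, -0.0867, 0.0754]
orientation: [0.462, 3.105, -0.0]
contact_force: [1.6, -1.7, -1.6]
grip_width: 0.0
gripper_force: 0.9
```

Request:
step_arm(rows=[[-0.007,-0.0015,0,0,0,-0.0325],[-0.014,-0.002,0,0,0,-0.065],[-0.0205,-0.002,0,0,0,-0.0975],[-0.0275,-0.0015,0,0,0,-0.13],[-0.034,0,0,0,0,-0.1625]])

```text
clock: 12.08
tcp_pos: [0.5869, -0.0872, 0.0755]
orientation: [1.232, 2.887, 0.0]
contact_force: [0.9, -1.4, 0.6]
grip_width: -0.0
gripper_force: 0.9
```

Request:
step_arm(rows=[[-0.006,0.002,0,0,0,-0.0325],[-0.012,0.0045,0,0,0,-0.065],[-0.0175,0.008,0,0,0,-0.0975],[-0.022,0.0115,0,0,0,-0.13],[-0.0265,0.0155,0,0,0,-0.1625]])

```text
clock: 12.5
tcp_pos: [0.5708, -0.0772, 0.0753]
orientation: [1.921, 2.484, 0.001]
contact_force: [0.0, -1.9, 0.3]
grip_width: -0.0002
gripper_force: 0.7
```

```bash
python3 - <<'E'
from h import *
o=r.get_obs();p=o['tcp_pos'];print(p,ang(p),o['orientation'],o['contact_force'])
a=ang(p)[1]
arc(p[:2],a,a-80,.034,4)
E
```

```text
[ 0.57081291 -0.07719952  0.07530652] (np.float64(0.03382928081404238), np.float64(-123.5313999064532)) [1.92144183e+00 2.48405722e+00 1.27470042e-03] [ 6.78269008e-04 -1.91964390e+00  3.48465680e-01]
[[np.float64(-0.0032), np.float64(0.0023), 0, 0, 0, np.float64(-0.0222)], [np.float64(-0.0063), np.float64(0.0048), 0, 0, 0, np.float64(-0.0444)], [np.float64(-0.0091), np.float64(0.0075), 0, 0, 0, np.float64(-0.0667)], [np.float64(-0.0118), np.float64(0.0104), 0, 0, 0, np.float64(-0.0889)], [np.float64(-0.0143), np.float64(0.0134), 0, 0, 0, np.float64(-0.1111)]]
[[np.float64(-0.0022), np.float64(0.0032), 0, 0, 0, np.float64(-0.0222)], [np.float64(-0.0043), np.float64(0.0066), 0, 0, 0, np.float64(-0.0444)], [np.float64(-0.006), np.float64(0.0102), 0, 0, 0, np.float64(-0.0667)], [np.float64(-0.0075), np.float64(0.0138), 0, 0, 0, np.float64(-0.0889)], [np.float64(-0.0088), np.float64(0.0175), 0, 0, 0, np.float64(-0.1111)]]
[[np.float64(-0.001), np.float64(0.0038), 0, 0, 0, np.float64(-0.0222)], [np.float64(-0.0017), np.float64(0.0077), 0, 0, 0, np.float64(-0.0444)], [np.float64(-0.0022), np.float64(0.0116), 0, 0, 0, np.float64(-0.0667)], [np.float64(-0.0024), np.float64(0.0156), 0, 0, 0, np.float64(-0.0889)], [np.float64(-0.0023), np.float64(0.0195), 0, 0, 0, np.float64(-0.1111)]]
[[np.float64(0.0004), np.float64(0.0039), 0, 0, 0, np.float64(-0.0222)], [np.float64(0.001), np.float64(0.0078), 0, 0, 0, np.float64(-0.0444)], [np.float64(0.0019), np.float64(0.0117), 0, 0, 0, np.float64(-0.0667)], [np.float64(0.0031), np.float64(0.0155), 0, 0, 0, np.float64(-0.0889)], [np.float64(0.0045), np.float64(0.0191), 0, 0, 0, np.float64(-0.1111)]]
```

Request:
step_arm(rows=[[-0.003,0.0025,0,0,0,-0.022],[-0.0065,0.005,0,0,0,-0.044],[-0.009,0.0075,0,0,0,-0.067],[-0.012,0.0105,0,0,0,-0.089],[-0.0145,0.0135,0,0,0,-0.111]])

```text
clock: 12.92
tcp_pos: [0.5654, -0.0759, 0.0762]
orientation: [2.316, 2.102, 0.002]
contact_force: [9.6, -22.6, -10.7]
grip_width: -0.0004
gripper_force: 11.9
```

A firm stop: 25 N straight against the wing's face. I'll hold briefly, then back off, lift clear and check.

Request:
step_arm(rows=[[0,0,0,0,0,0],[0,0,0,0,0,0],[0.005,-0.015,0,0,0,0],[0.013,-0.037,0,0,0,0],[0.013,-0.037,0,0,0,0]])

```text
clock: 13.33
tcp_pos: [0.5707, -0.0935, 0.0754]
orientation: [2.319, 2.116, 0.002]
contact_force: [1.0, -0.7, 0.6]
grip_width: -0.0
gripper_force: 0.0
```

Request:
step_arm(rows=[[0,0,0.05,0,0,0],[0,0,0.1,0,0,0],[0,0,0.16,0,0,0],[0,0,0.22,0,0,0],[0,0,0.27,0,0,0]])

```text
clock: 13.75
tcp_pos: [0.5698, -0.09, 0.2392]
orientation: [2.317, 2.121, 0.003]
contact_force: [0.7, 0.4, 0.2]
grip_width: -0.0
gripper_force: 0.0
```

Request:
step_arm(rows=[[0,0.06,0,0,0,0],[0,0.12,0,0,0,0],[0,0.18,0,0,0,0],[-0.01,0.24,0,0,0,0],[-0.01,0.3,0,0,0,0]])

```text
clock: 14.17
tcp_pos: [0.5623, 0.0916, 0.2368]
orientation: [-2.316, -2.121, -0.001]
contact_force: [-0.4, -1.1, -0.4]
grip_width: -0.0002
gripper_force: 0.0
```

Request:
step_arm(rows=[[-0.01,0.05,0,0,0,0],[-0.02,0.1,0,0,0,0],[-0.03,0.13,0,0,0,0],[-0.03,0.13,0,0,0,0],[-0.03,0.13,0,0,0,0]])

```text
clock: 14.58
tcp_pos: [0.5448, 0.1691, 0.2365]
orientation: [-2.313, -2.125, -0.001]
contact_force: [-0.3, -0.7, 0.5]
grip_width: -0.0003
gripper_force: 0.0
```

```bash
python3 - <<'E'
from h import *
o=r.get_obs();print(o['clock'],o['tcp_pos'],o['contact_force'],abs(o['qvel']).max())
a=eyes.grab_frame("top")[165:275,295:395,::-1]
cv2.imwrite("pics/c8.png",cv2.resize(a,(500,550),interpolation=cv2.INTER_CUBIC))
E
```

```text
14.5833 [0.54482316 0.16906006 0.23651489] [-0.27676766 -0.6936502   0.49980754] 0.040755309532189955
```

View pics/c8.png

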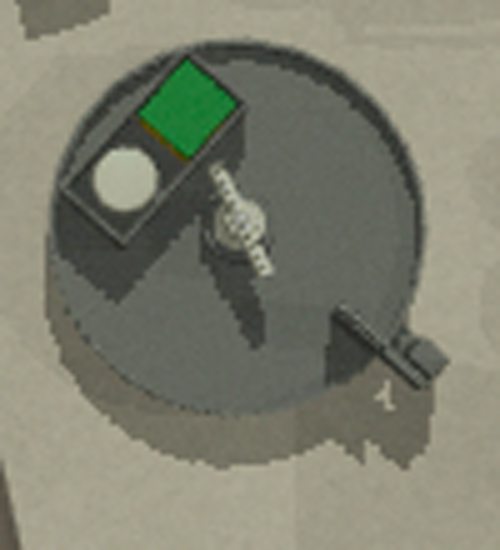

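The tongue rests on the stop at crop (415,370). The wings are at about -155°, a total turn of about 248° (4.3 rad), ended by a hard stop. The arm is clear, so I'm handing in.

```bash
python3 -c "
from bench import r
print(r.hand_in())"
```

```text
the job is handed in; nothing more can be done
None
```

I handed the job in at about 14.6 s with the turntable pushed against its stop and the wing nut tightened clockwise to a hard stop in two strokes; I kept the arm clear of the bystanders, but the judge gave no verdict back.

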